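# Load a blank into a spring stack magazine from a carousel

### The arm

A 6-joint arm with a two-finger parallel gripper is mounted at the origin on the work surface. World frame = base frame: x ahead of the robot, y to its left, z up, the work surface at z = 0. Lengths are in m, angles in degrees, forces in N, time in s.
With the tool pointing down it reaches from about 0.35 to 0.85 m from the base axis. Payload 8.1 kg.
Tool frame: the origin (TCP) lies at the centre of the arm's flange, where the gripper is bolted on; the fingertips stand 173 mm ahead of it and the grasp point (between the pads) lies 155 mm ahead of it; y points along the fingers, x is the direction in which the jaws open and shut, and the axes are right-handed (so a half turn about y gives the same grasp; the last joint's range is limited). The gripper opens to 85 mm and grips with 20 to 120 N. Pads are 22 mm wide; open, the fingers measure 114 mm over their backs; the gripper's body (76 mm by 85 mm) begins 54 mm behind the grasp point. The pads swing forward as they close: fully open they stand 13 mm farther back than shut.
Start: joints at [67.013, 7.471, 85.268, -0, 87.261, -4.893], TCP at [0.186, 0.57, 0.405] pointing down, gripper open.
Joint ranges: [-169.43, 169.43], [-51.17, 129.36], [1.28, 143.12], [-76.62, 256.62], [0, 156.53], [-152.29, 152.29]. Speed limits (degrees/s): [136.94, 136.94, 159.86, 180, 180, 180].

### API

Orientations are given as a 3x3 rotation matrix whose columns are the frame's x, y, z axes.
In Python, from station import status, optics, finish_job gives the robot as it stands.
- The arm moves only by the tool carry_out, never from a script. Its argument "moves" is a list that holds one entry, the list of rows, each a list of 4 numbers: the shift along the world's x, y, z in m, then the turn about the world's z in degrees. In form: [[[tx, ty, tz, turn], ...]]. A call has 1 to 20 rows; each row shifts and turns the commanded pose from where the row before left it; what a row does not reach is not made up. A row lasts 1/12 s, in which the tool goes at most 41.7 mm and 7.16 degrees, less where a joint would pass 70% of its speed; a pose out of reach is approached as far as the arm can. A call is refused whole if a number of a shift passes 0.0417 or a number of a turn 7.16, either way. A call with a gripper value outside its range is refused whole. "hand" is the closure, from 0 (fully open) to 1 (shut), set as the call begins (left out, the last holds). The fingers move at their own pace and stop on an object; "grip_force" is the grip in N (left out, the last holds). Time passes only in rows, so rows that do not move let the fingers close. It gives the time, the measured TCP pose, the force and the opening at its end, in the units of the state.
- status.read_state(): the state, without advancing time (a new reading comes with each control period).
- optics.read_camera(name): name is "scene" or "side" or "wrist"; returns (picture, depth): 384x512x3 uint8, red, green, blue; 384x512 float32, m along the optical axis (not along the pixel's ray), 0 where there is no reading.
- optics.calibration(name): a dict with "K" (3x3 intrinsics, pixels), "k1" (the pictures are not rectified: a ray, as slopes to the right and down, at radius r is drawn at 1 + k1 r^2 times it, then the intrinsics apply), "R" (3x3) and "t" (3): a world point X has camera coordinates R X + t. Camera axes: x right, y down, z forward; pixel columns grow to the right and rows downward; lengths in m; the calibration is good to about 2 mm. A picture is of the moment at which its call begins: read the wrist's pose just before it. calibration takes no time and is no camera call; for the wrist camera it gives the pose at the moment of the call.
- finish_job(): hands the job in, once; it reports no verdict.
The state is a dict: "t": time; "q": joint angles; "qvel": joint speeds; "tau": joint torques, N m; "ee_pos": TCP position; "tool_rot": TCP orientation; "contact_force": force on the tool from outside, world axes, zero at the start; "torque": the same for the moment, N m; "finger_gap": finger opening in m.
Only numpy, scipy, OpenCV 4.12 (cv2) and the standard library are available. Lean on these libraries where they do the work, as an engineer would, in place of code of your own. Each camera call takes 0.05 s, during which the arm holds its last target. There are 200 camera calls.

### The job

Load the black blank from the carousel into the spring magazine. Turn the carousel (the upright blue pegs are there to push it by) until the black blank comes out from under the clear cover into the middle of the open side, set it flat in the mouth of the magazine, and press it down against the spring until both brass catches snap shut over it and it stays fully under them when you let go. Leave the red, yellow and green blanks in the carousel and do not disturb the jar, the clamp or the screwdriver.

Things in the scene. Friction and masses are not known exactly. Their poses are not given: they have to be found in the camera images.
- peg0 (a point): foot, on the deck (z = 30 mm), of one of the carousel's four upright blue pegs, of 12 mm diameter and up to z = 106 mm, 118 mm from the axis, to push the carousel round by. This one is at 45 degrees from the carousel's x axis; the others at 135, 225 and 315 degrees
- magazine: spring stack magazine fixed to the bed; origin at the centre of the underside of its dark base plate (110 x 150 x 12 mm), z up. Its bore is the z axis, between four upright steel rods of 10 mm diameter (31.5 mm from the axis, at 45 degrees to x and y; a blank has 1.5 mm play all round), rounded tops at z = 89 mm. Brass spring catches at +y and -y, in grey housings up to z = 82 mm
- mouth (a point): point on the magazine's axis at the rod tops, 89 mm above the bed. A blank set in the mouth rests on the catches' slopes, underside at z = about 79 mm, top at about 97. Press its middle (15 to 20 N at first, then 3 to 8 N) about 30 mm down: its top must go 2 to 4 mm below z = 70 mm for the catches to snap in over it; let go, it rises and is held with its top at 70 mm
- follower (a joint): white sprung follower plate under the stack, in m, 0 at the start with one blank in, growing as it is pressed down; 0.018 with two blanks held, stop at 0.028. Spring about 3 N at 0, 200 N/m
- catch_a (a joint): brass catch at the magazine's +y, outward travel in m: 0 shut, about 0.005 while a blank passes, stop at 0.010. Flat underside at z = 70 mm, nose reaching in to 20 mm from the axis; its upper face slopes out to 27.5 mm at z = 83.5 mm, so a blank pressed down spreads it. The shut gripper passes between the two noses (40 mm apart)
- catch_b (a joint): brass catch at the magazine's -y: as catch_a
- loaded_center (a point): centre of the black blank (50 mm diameter, 18 mm thick, 35 g) that is already in the magazine, held under the catches
- black_center (a point): centre (half-way up) of the black plastic blank to be loaded, a plain flat disc of 50 mm diameter, 18 mm thick, lying on the carousel's deck under the clear cover
- red_center (a point): centre of the red blank, same size, in another compartment of the carousel
- yellow_center (a point): centre of the yellow blank, likewise
- green_center (a point): centre of the green blank, likewise
- carousel: white turntable of 128 mm radius, turns either way without limit about z and stays where left (friction about 0.06 N m); origin on its axis at bed level. Deck top z = 30 mm, rim wall to 38 mm, four dividers 40 mm high along the diagonals of x and y. The compartments lie on its -x, +x, +y, -y axes, one blank in each about 70 mm from the axis, the black one at -x
- stand: fixed stand of the carousel with its clear cover; origin on the carousel's axis at bed level, z up. Its -x axis points through the middle of the open side. The cover, a clear sheet of 105 mm radius at z = 62 to 66 mm, hides all at its x above -22 mm (orange strip along this edge); knob on the axis up to z = 78 mm. The pegs run outside the cover and stand higher
- window (a point): middle of the open side of the cover, on the stand 70 mm from the axis along its -x axis, at the height of a blank's centre: where the black blank should be brought to be picked
- ink_jar_center (a point): centre of a white ink jar, 48 mm diameter, 55 mm high, standing loose on the bed: leave alone
- clamp_center (a point): centre of a dark steel strap clamp 90 x 28 x 12 mm with a bolt head, loose on the bed: leave alone
- driver_grip (a point): grip of a screwdriver of 180 mm lying on the bed: leave alone
Mind the look-alikes: they are no part of the job. Of the things like the part that bears green_center, leave any that is purple; of the rest the smaller one is meant. Of the things that look like the magazine, the smaller one is meant.

How it is judged (in metres and radians):
On the way:
1. the black blank is brought round on the carousel into the open side (horizontal distance between black_center and window below 0.035 m and height (world z) of black_center below 0.05 m), for 0.2 s.
At the end, for the whole second after the job is handed in: Black blank in the magazine under the catches: centre 61 mm (-4/+3) above its underside, within 6 mm of its axis, tilt under 0.12 rad, at rest; the loaded blank below it (43 mm, -5/+3); both catches within 2 mm of shut; red, yellow and green blanks still lying on the carousel (z of black_center in the frame of magazine between 0.057 and 0.064 m and horizontal distance between each of black_center, loaded_center and magazine below 0.006 m and z of loaded_center in the frame of magazine between 0.038 and 0.046 m and angle between black_center's own z axis and vertical below 0.12 rad and value of joint each of catch_a, catch_b below 0.002 m and linear speed of black below 0.02 m/s and horizontal distance between each of red_center, yellow_center, green_center and carousel below 0.105 m and height (world z) of red_center between 0.03 and 0.055 m and height (world z) of yellow_center between 0.03 and 0.055 m and height (world z) of green_center between 0.03 and 0.055 m); the robot touches nothing.
It fails at once if a coloured blank is lifted out of the carousel (height (world z) of any of red_center, yellow_center, green_center above 0.065 m).
It fails at once if the ink jar is moved by more than 30 mm (distance of ink_jar_center from where it was at the start of the episode above 0.03 m).
It fails at once if the strap clamp is moved by more than 30 mm (distance of clamp_center from where it was at the start of the episode above 0.03 m).
It fails at once if the screwdriver is moved by more than 30 mm (distance of driver_grip from where it was at the start of the episode above 0.03 m).
It also fails if it takes over 72 s, if anything falls off the work surface, if the arm or the gripper's body presses on something with over 40 N, if the wrist force passes 120 N, or if a joint passes its speed limit or range.

## Working session

There is one attempt and no reset: what is moved stays moved. The work goes in short steps, Python scripts to look and compute and a tool call to move; the robot and the scene stay as the last step left them, time stands still between calls to the robot, and variables do not carry over. Pictures are saved under pics/ and viewed, about 8 in all and at most 12, crops included, and the job is handed in when it is done.

Besides the shell and the picture viewer there is one more tool, called in YAML: its name, and indented under it one key for each argument. carry_out: Moves the arm, as the interface text tells. Its arguments: {"type":"object","properties":{"moves":{"type":"array","items":{"type":"array","items":{"type":"array","items":{"type":"number"}}}},"hand":{"type":"number"},"grip_force":{"type":"number"}},"required":["moves"]}

```bash
mkdir -p pics; cat > h.py <<'E'
import numpy as np, cv2
from station import status, optics, finish_job
def cap(n):
    c=optics.calibration(n); p,d=optics.read_camera(n); return np.array(p),np.array(d),c
def ray(c,u,v):
    K=np.array(c["K"]); x=(u-K[0,2])/K[0,0]; y=(v-K[1,2])/K[1,1]
    a,b=x,y
    for _ in range(20):
        s=1+c["k1"]*(a*a+b*b); a,b=x/s,y/s
    R=np.array(c["R"]); t=np.array(c["t"])
    return -R.T@t, R.T@np.array([a,b,1.])
def onz(c,u,v,z):
    o,r=ray(c,u,v); return o+r*(z-o[2])/r[2]
def pt(c,d,u,v):
    o,r=ray(c,u,v); return o+r*d[int(v),int(u)]
def proj(c,X):
    p=np.array(c["R"])@np.array(X)+np.array(c["t"]); a,b=p[:2]/p[2]; s=1+c["k1"]*(a*a+b*b)
    K=np.array(c["K"]); return K[0,0]*a*s+K[0,2],K[1,1]*b*s+K[1,2]
def save(n,p,s=1): cv2.imwrite("pics/"+n+".png",cv2.resize(p[...,::-1],None,fx=s,fy=s,interpolation=cv2.INTER_CUBIC))
E
python3 - <<'E'
from h import *
for n in ["scene","side","wrist"]:
    p,d,c=cap(n); save(n+"0",p,1.5); np.savez(n+"0.npz",p=p,d=d,**c)
    print(n,c["K"][0],c["k1"],(-np.array(c["R"]).T@c["t"]).round(3),np.array(c["R"])[2].round(2))
print(status.read_state())
E
```

```text
scene [346.47526477   0.         253.25823989] -0.03757954648624873 [1.005 0.28  0.56 ] [-0.63 -0.42 -0.66]
side [402.59509793   0.         253.00665624] -0.007299033867388912 [ 0.207 -0.597  0.678] [ 0.36  0.66 -0.65]
wrist [335.06996172   0.         258.62222311] 0.025651123576236376 [0.119 0.592 0.372] [ 0.26 -0.09 -0.96]
{'t': 0.15, 'q': array([ 6.70138598e+01,  7.50418002e+00,  8.53153720e+01,  1.46416368e-03,
        8.72613642e+01, -4.89462185e+00]), 'qvel': array([-0.00141864, -0.15011599, -0.1622937 ,  0.02706657,  0.00161031,
       -0.01493555]), 'tau': array([ 9.64699757e-04, -5.70055747e+01, -5.01162922e+01, -8.82504582e-05,
        9.49304580e-03,  2.23913304e-05]), 'ee_pos': array([0.18624176, 0.57017697, 0.40389146]), 'tool_rot': array([[ 3.10536493e-01, -5.74995795e-04, -9.50561285e-01],
       [ 9.50560420e-01, -1.29015253e-03,  3.10536991e-01],
       [-1.40492651e-03, -9.99999002e-01,  1.45928804e-04]]), 'contact_force': array([ 0.13471764, -0.51417228,  0.32904849]), 'torque': array([-0.01701542, -0.06665024, -0.04615243]), 'finger_gap': 0.08527409331002646}
```

View pics/scene0.png

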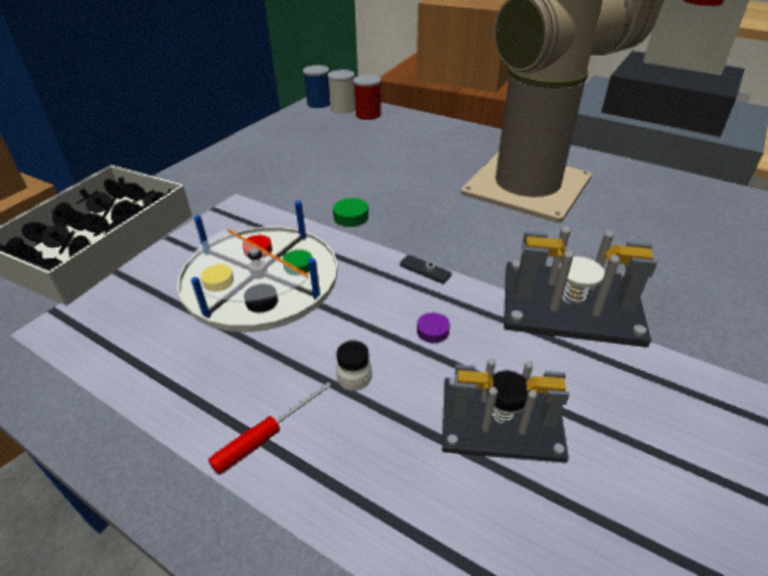

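View pics/side0.png

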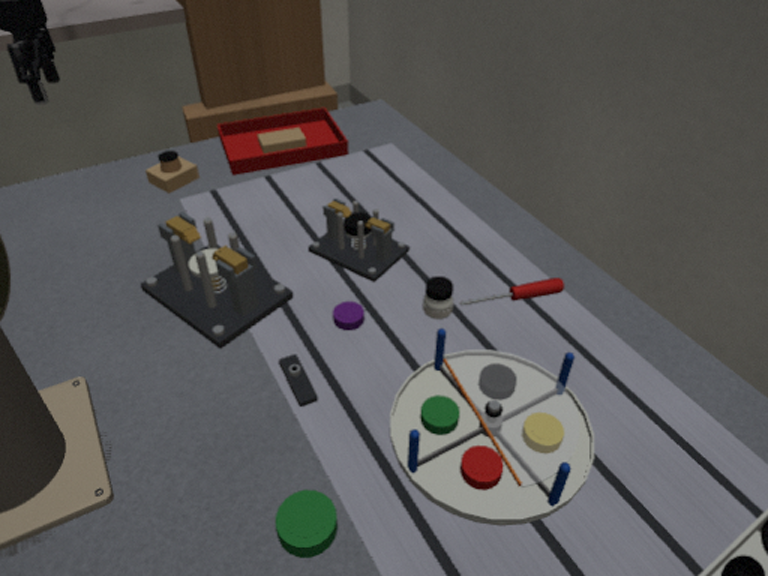

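The scene picture shows the carousel (centre ~(258,275)), its black blank at (261,297) under the cover. The open side is towards the robot, with green now in it. The small magazine is at (505,415), the big decoy at (577,290), the jar at (353,365), the clamp at (426,269) and the driver at (245,445). The side view agrees, with black at (498,381).

```bash
cat > m.py <<'E'
from h import *
def blobs(p,kind):
    h=cv2.cvtColor(p,cv2.COLOR_RGB2HSV); H,S,V=[h[...,i].astype(int) for i in range(3)]
    m={"blue":(H>100)&(H<125)&(S>130)&(V>40),"red":((H<6)|(H>174))&(S>150)&(V>80),"yellow":(H>22)&(H<34)&(S>60)&(V>120),
       "green":(H>50)&(H<80)&(S>120)&(V>50),"orange":(H>6)&(H<18)&(S>140)&(V>110),"brass":(H>14)&(H<24)&(S>130)&(V>90),"knob":None}[kind].astype(np.uint8)
    n,l,s,c=cv2.connectedComponentsWithStats(m)
    return [(s[i],c[i],l==i) for i in range(1,n) if s[i][4]>12]
if __name__=="__main__":
  for n in ["scene","side"]:
    f=np.load(n+"0.npz"); c={k:f[k] for k in("K","R","t")}; c["k1"]=float(f["k1"]); p,d=f["p"],f["d"]
    for k in ["blue","red","yellow","green","orange","brass"]:
        for s,q,m in blobs(p,k):
            if s[4]>4000: continue
            ys,xs=np.nonzero(m); P=pt(c,d,*q)
            if not(0<P[0]<1 and -.7<P[1]<.6 and P[2]<.2): continue
            e=""
            if k=="blue":
                t=ys.argmin(); b=ys==ys.min(); e=("top@106",onz(c,xs[b].mean(),ys.min()+1,.106).round(3),"foot",onz(c,xs[ys==ys.max()].mean(),ys.max(),.03).round(3))
            elif k in("red","yellow","green"): e=("z48",onz(c,*q,.046).round(3))
            elif k=="orange": 
                i,j=xs.argmin(),xs.argmax(); e=(onz(c,xs[i],ys[i],.066).round(3),onz(c,xs[j],ys[j],.066).round(3))
            elif k=="brass": e=("z83",onz(c,*q,.08).round(3))
            print(n,k,s[4],q.round(0),P.round(3),e)
    # rim fit: black blank by given scaled px
    for nm,uv,z in ([("black",(261,296),.048),("knob",(254,250),.078),("loaded",(509,383),.07),("jartop",(353,352),.055),("clamp",(426,269),.012)] if n=="scene" else [("black",(498,378),.048),("knob",(494,406),.078),("loaded",(358,222),.07),("jartop",(440,286),.055),("clamp",(298,380),.012)]):
        print(n,nm,onz(c,uv[0]/1.5,uv[1]/1.5,z).round(3),pt(c,d,uv[0]/1.5,uv[1]/1.5).round(3))
E
python3 m.py
```

```text
scene blue 84 [200. 145.] [ 0.443 -0.255  0.076] ('top@106', array([ 0.443, -0.256,  0.106]), 'foot', array([ 0.436, -0.261,  0.03 ]))
scene blue 58 [133. 152.] [ 0.564 -0.367  0.087] ('top@106', array([ 0.563, -0.369,  0.106]), 'foot', array([ 0.536, -0.41 ,  0.03 ]))
scene blue 92 [209. 184.] [ 0.558 -0.134  0.078] ('top@106', array([ 0.556, -0.136,  0.106]), 'foot', array([ 0.551, -0.143,  0.03 ]))
scene blue 99 [133. 198.] [ 0.678 -0.247  0.076] ('top@106', array([ 0.676, -0.249,  0.106]), 'foot', array([ 0.671, -0.255,  0.03 ]))
scene blue 147 [ 48. 333.] [ 0.912 -0.661 -0.568] ('top@106', array([ 0.965, -0.161,  0.106]), 'foot', array([ 0.967, -0.106,  0.03 ]))
scene red 87 [174. 160.] [ 0.501 -0.298  0.048] ('z48', array([ 0.499, -0.301,  0.046]))
scene red 613 [162. 296.] [ 0.805 -0.055  0.024] ('z48', array([ 0.813, -0.041,  0.046]))
scene yellow 306 [144. 184.] [ 0.625 -0.271  0.065] ('z48', array([ 0.61 , -0.292,  0.046]))
scene green 334 [233. 140.] [ 0.314 -0.245  0.025] ('z48', array([ 0.341, -0.224,  0.046]))
scene green 154 [198. 172.] [ 0.507 -0.212  0.048] ('z48', a
[... 1897 characters left out ...]
 -0.27   0.064] (array([ 0.546, -0.167,  0.066]), array([ 0.52 , -0.351,  0.066]))
side brass 50 [227. 139.] [0.574 0.217 0.081] ('z83', array([0.575, 0.219, 0.08 ]))
side brass 152 [123. 152.] [0.309 0.238 0.115] ('z83', array([0.316, 0.29 , 0.08 ]))
side brass 40 [252. 149.] [0.61  0.144 0.082] ('z83', array([0.612, 0.147, 0.08 ]))
side brass 116 [153. 171.] [0.352 0.136 0.114] ('z83', array([0.361, 0.18 , 0.08 ]))
side black [ 0.603 -0.207  0.048] [ 0.593 -0.217  0.064]
side knob [ 0.552 -0.259  0.078] [ 0.554 -0.258  0.075]
side loaded [0.589 0.179 0.07 ] [0.589 0.179 0.07 ]
side jartop [ 0.632 -0.018  0.055] [ 0.633 -0.017  0.054]
side clamp [ 0.373 -0.052  0.012] [ 0.374 -0.051  0.011]
```

carry_out:
  moves:
    - [[0.0162, -0.0274, 0, -5.33], [0.0162, -0.0274, 0, -5.33], [0.0162, -0.0274, 0, -5.33], [0.0162, -0.0274, 0, -5.33], [0.0162, -0.0274, 0, -5.33], [0.0162, -0.0274, 0, -5.33], [0.0162, -0.0274, 0, -5.33], [0.0162, -0.0274, 0, -5.33], [0.0162, -0.0274, 0, -5.33], [0.0162, -0.0274, 0, -5.33], [0.0162, -0.0274, 0, -5.33], [0.0162, -0.0274, 0, -5.33], [0.0162, -0.0274, 0, -5.33], [0.0162, -0.0274, 0, -5.33], [0.0162, -0.0274, 0, -5.33]]
  hand: 0.6

```text
t: 1.4
ee_pos: [0.4297, 0.1578, 0.4046]
tool_rot: [[0.99, -0.0, 0.144], [-0.144, 0.0, 0.99], [-0.0, -1.0, 0.0]]
contact_force: [0.4, 0.2, 0.9]
finger_gap: 0.0341
```

carry_out:
  moves:
    - [[0.0162, -0.0274, 0, -5.33], [0.0162, -0.0274, 0, -5.33], [0.0162, -0.0274, 0, -5.33], [0.0162, -0.0274, 0, -5.33], [0.0162, -0.0274, 0, -5.33], [0.0162, -0.0274, 0, -5.33], [0.0162, -0.0274, 0, -5.33], [0.0162, -0.0274, 0, -5.33], [0.0162, -0.0274, 0, -5.33], [0.0162, -0.0274, 0, -5.33], [0.0162, -0.0274, 0, -5.33], [0.0162, -0.0274, 0, -5.33], [0.0162, -0.0274, 0, -5.33], [0.0162, -0.0274, 0, -5.33], [0.0162, -0.0274, 0, -5.33], [0, 0, 0, 0], [0, 0, 0, 0]]

```text
t: 2.82
ee_pos: [0.6725, -0.2534, 0.4023]
tool_rot: [[0.033, -0.003, 0.999], [-0.999, 0.001, 0.033], [-0.001, -1.0, -0.003]]
contact_force: [-0.8, 1.0, 0.3]
finger_gap: 0.0337
```

carry_out:
  moves:
    - [[0, 0, -0.03, 0], [0, 0, -0.03, 0], [0, 0, -0.03, 0], [0, 0, -0.03, 0], [0, 0, -0.02, 0], [0, 0, -0.015, 0], [0, 0, 0, 0], [0, 0, 0, 0]]

```text
t: 3.48
ee_pos: [0.6721, -0.2509, 0.2496]
tool_rot: [[0.036, -0.001, 0.999], [-0.999, 0.001, 0.036], [-0.001, -1.0, -0.001]]
contact_force: [0.7, -0.0, 0.8]
finger_gap: 0.0342
```

```bash
python3 - <<'E'
from h import *
import math
p,d,c=cap("wrist"); save("w1",p,1.2); 
# planned arc rows: peg D from 2.2 deg, jaws carry by 130 deg
for i in range(0,26):
    a=math.radians(2.2+5*i);b=a+math.radians(5)
    print([round(.118*(math.cos(b)-math.cos(a)),4),round(.118*(math.sin(b)-math.sin(a)),4),0,5],end=", ")
E
```

```text
[-0.0008, 0.0103, 0, 5], [-0.0017, 0.0101, 0, 5], [-0.0026, 0.01, 0, 5], [-0.0035, 0.0097, 0, 5], [-0.0043, 0.0094, 0, 5], [-0.0051, 0.0089, 0, 5], [-0.0059, 0.0085, 0, 5], [-0.0066, 0.0079, 0, 5], [-0.0072, 0.0073, 0, 5], [-0.0079, 0.0067, 0, 5], [-0.0084, 0.0059, 0, 5], [-0.0089, 0.0052, 0, 5], [-0.0093, 0.0044, 0, 5], [-0.0097, 0.0036, 0, 5], [-0.0099, 0.0027, 0, 5], [-0.0101, 0.0018, 0, 5], [-0.0103, 0.001, 0, 5], [-0.0103, 0.0001, 0, 5], [-0.0103, -0.0008, 0, 5], [-0.0101, -0.0017, 0, 5], [-0.01, -0.0026, 0, 5], [-0.0097, -0.0035, 0, 5], [-0.0094, -0.0043, 0, 5], [-0.0089, -0.0051, 0, 5], [-0.0085, -0.0059, 0, 5], [-0.0079, -0.0066, 0, 5],
```

View pics/w1.png

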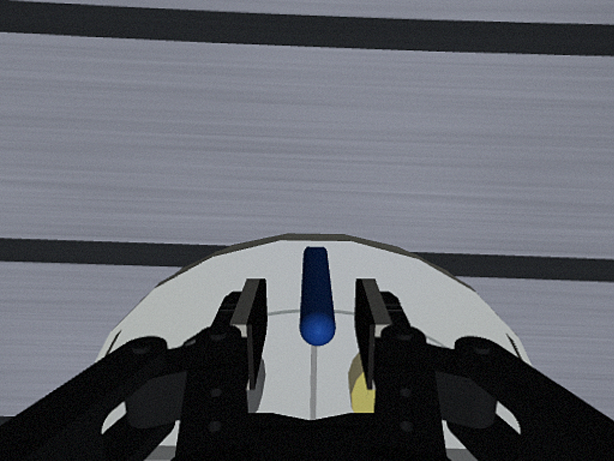

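The wrist view shows the blue peg (316,325) centred between the pads. Pushing along the arc.

carry_out:
  moves:
    - [[-0.0008, 0.0103, 0, 5], [-0.0017, 0.0101, 0, 5], [-0.0026, 0.01, 0, 5], [-0.0035, 0.0097, 0, 5], [-0.0043, 0.0094, 0, 5], [-0.0051, 0.0089, 0, 5], [-0.0059, 0.0085, 0, 5], [-0.0066, 0.0079, 0, 5], [-0.0072, 0.0073, 0, 5], [-0.0079, 0.0067, 0, 5], [-0.0084, 0.0059, 0, 5], [-0.0089, 0.0052, 0, 5], [-0.0093, 0.0044, 0, 5]]

```text
t: 4.62
ee_pos: [0.6011, -0.1472, 0.2532]
tool_rot: [[0.922, 0.006, 0.386], [-0.386, -0.002, 0.922], [0.006, -1.0, 0.001]]
contact_force: [0.3, 0.3, 0.1]
finger_gap: 0.0344
```

carry_out:
  moves:
    - [[-0.0097, 0.0036, 0, 5], [-0.0099, 0.0027, 0, 5], [-0.0101, 0.0018, 0, 5], [-0.0103, 0.001, 0, 5], [-0.0103, 0.0001, 0, 5], [-0.0103, -0.0008, 0, 5], [-0.0101, -0.0017, 0, 5], [-0.01, -0.0026, 0, 5], [-0.0097, -0.0035, 0, 5], [-0.0094, -0.0043, 0, 5], [-0.0089, -0.0051, 0, 5], [-0.0085, -0.0059, 0, 5], [-0.0079, -0.0066, 0, 5], [0, 0, 0, 0], [0, 0, 0, 0]]

```text
t: 5.87
ee_pos: [0.4758, -0.1692, 0.2521]
tool_rot: [[0.745, 0.004, -0.667], [0.667, -0.002, 0.745], [0.002, -1.0, -0.004]]
contact_force: [0.4, -0.2, 0.1]
finger_gap: 0.0341
```

```bash
python3 - <<'E'
from h import *
from m import blobs
C=np.array([.555,-.2575])
for n in ["side","scene"]:
    p,d,c=cap(n); save(n+"1",p,1.5)
    for k in ["red","yellow","green","blue"]:
        for s,q,m in blobs(p,k):
            P=onz(c,*q,.046 if k!="blue" else .07)[:2]-C; r=np.hypot(*P)
            if r<.14: print(n,k,s[4],r.round(3),np.degrees(np.arctan2(P[1],P[0])).round(1))
E
```

```text
side yellow 214 0.063 80.7
side yellow 99 0.07 100.9
side green 19 0.066 -113.5
side blue 87 0.127 40.7
side blue 21 0.114 144.1
side blue 168 0.117 -50.8
side blue 151 0.118 -140.5
scene red 21 0.094 6.2
scene yellow 260 0.067 84.7
scene blue 85 0.118 -139.9
scene blue 102 0.119 -51.0
scene blue 37 0.123 114.5
scene blue 109 0.116 39.8
```

View pics/side1.png

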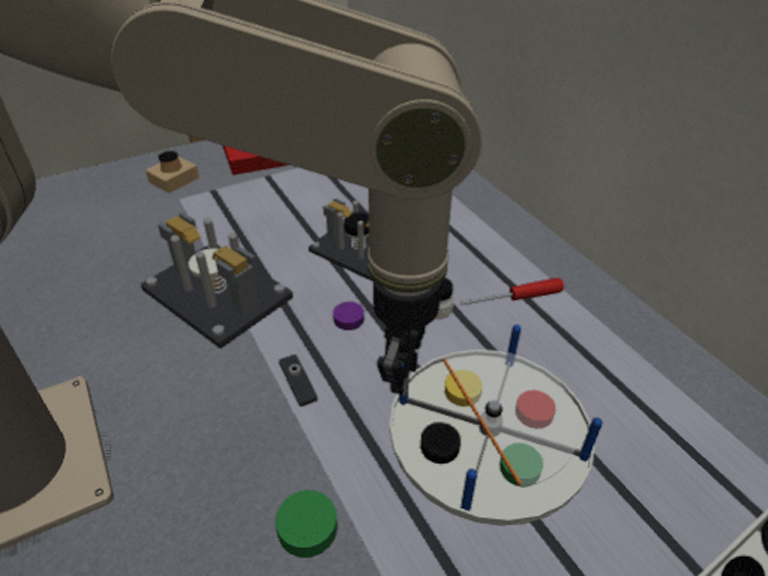

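The carousel turned about 127 degrees and black is at (441,442) in the open side (side view). Lifting off, then going over the black blank with the jaws tangential.

carry_out:
  moves:
    - [[0, 0, 0.025, 0], [0, 0, 0.035, 0], [0, 0, 0.035, 0], [0.001, -0.009, 0, 4.7], [0.001, -0.009, 0, 4.7], [0.001, -0.009, 0, 4.7], [0.001, -0.009, 0, 4.7], [0.001, -0.009, 0, 4.7], [0.001, -0.009, 0, 4.7], [0.001, -0.009, 0, 4.7], [0.001, -0.009, 0, 4.7], [0.001, -0.01, 0, 5.1], [0, 0, 0, 0], [0, 0, 0, 0], [0, 0, 0, 0]]
  hand: 0.2

```text
t: 7.22
ee_pos: [0.4843, -0.2501, 0.3448]
tool_rot: [[0.096, 0.0, -0.995], [0.995, 0.0, 0.096], [0.0, -1.0, -0.0]]
contact_force: [0.2, 0.4, -0.5]
finger_gap: 0.0685
```

```bash
python3 - <<'E'
from h import *
s=status.read_state(); print(s["ee_pos"],s["tool_rot"][:2,0],s["finger_gap"],s["q"])
for n in ["wrist","side"]:
    p,d,c=cap(n); save(n[0]+"2",p,1.2)
    g=p.max(2); lo,hi=proj(c,[.485,-.25,.048]),None
    m=((g<55)&(np.ptp(p.astype(int),axis=2)<15)).astype(np.uint8)
    # keep dark pixels whose depth point is at blank-top height near expected place
    yy,xx=np.nonzero(m); P=np.array([pt(c,d,u,v) for u,v in zip(xx,yy)])
    k=(np.hypot(P[:,0]-.485,P[:,1]+.25)<.045)&(abs(P[:,2]-.048)<.005)
    if k.sum()>30:
        pts=np.array([onz(c,u,v,.048)[:2] for u,v in zip(xx[k],yy[k])],np.float32)
        print(n,k.sum(),pts.mean(0),cv2.minEnclosingCircle(pts),P[k][:,2].mean())
E
```

```text
[ 0.48426206 -0.25013796  0.34475794] [0.09577847 0.99540263] 0.06848381752501827 [-3.27136226e+01  1.04016165e+00  9.83410026e+01  1.61157697e-02
  8.06260207e+01 -1.17220121e+02]
wrist 2746 [ 0.48227817 -0.24849623] ((0.4827321767807007, -0.24858622252941132), 0.02496469020843506) 0.04714303020523202
side 473 [ 0.48052624 -0.25187692] ((0.4805876314640045, -0.2515186071395874), 0.024996498599648476) 0.04713262978627909
```

View pics/w2.png

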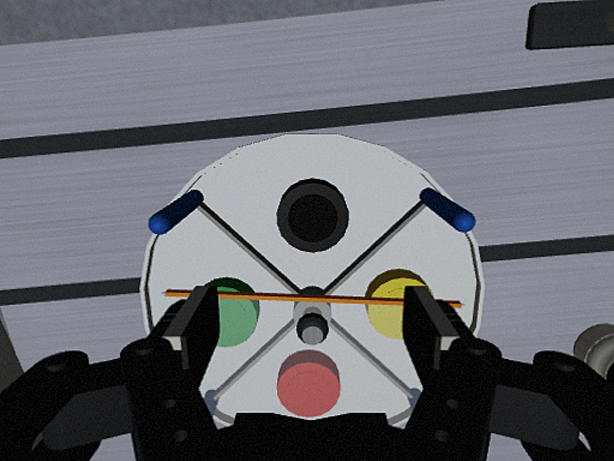

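Blank measured at (0.482,-0.250), height 47 mm and radius 25 mm as expected. Descending and grasping.

carry_out:
  moves:
    - [[-0.002, 0, -0.025, 0], [0, 0, -0.03, 0], [0, 0, -0.03, 0], [0, 0, -0.025, 0], [0, 0, -0.015, 0], [0, 0, -0.01, 0], [0, 0, -0.01, 0], [0, 0, 0, 0], [0, 0, 0, 0], [0, 0, 0, 0]]

```text
t: 8.15
ee_pos: [0.4827, -0.251, 0.201]
tool_rot: [[0.092, 0.002, -0.996], [0.996, -0.001, 0.092], [-0.001, -1.0, -0.002]]
contact_force: [0.3, -0.1, 0.1]
finger_gap: 0.0686
```

carry_out:
  moves:
    - [[0, 0, 0, 0], [0, 0, 0, 0], [0, 0, 0, 0], [0, 0, 0, 0], [0, 0, 0, 0], [0, 0, 0, 0], [0, 0, 0, 0], [0, 0, 0, 0]]
  hand: 1
  grip_force: 30

```text
t: 8.82
ee_pos: [0.4827, -0.2511, 0.2013]
tool_rot: [[0.092, 0.002, -0.996], [0.996, -0.001, 0.092], [-0.001, -1.0, -0.002]]
contact_force: [-1.3, 0.7, 5.5]
finger_gap: 0.049
```

carry_out:
  moves:
    - [[0, 0, 0.01, 0], [0, 0, 0.025, 0], [0, 0, 0.035, 0], [0, 0, 0.035, 0], [0, 0, 0.035, 0], [0, 0, 0.035, 0], [0, 0, 0.025, 0], [0, 0, 0, 0]]

```text
t: 9.48
ee_pos: [0.4831, -0.2513, 0.4083]
tool_rot: [[0.092, 0.01, -0.996], [0.996, -0.006, 0.092], [-0.006, -1.0, -0.011]]
contact_force: [0.7, -0.1, 1.1]
finger_gap: 0.049
```

carry_out:
  moves:
    - [[0.0086, 0.0337, 0, -4.55], [0.0086, 0.0337, 0, -4.55], [0.0086, 0.0337, 0, -4.55], [0.0086, 0.0337, 0, -4.55], [0.0086, 0.0337, 0, -4.55], [0.0086, 0.0337, 0, -4.55], [0.0086, 0.0337, 0, -4.55], [0.0086, 0.0337, 0, -4.55], [0.0086, 0.0337, 0, -4.55], [0.0086, 0.0337, 0, -4.55], [0.0086, 0.0337, 0, -4.55], [0.0086, 0.0337, 0, -4.55], [0.0086, 0.0337, 0, -4.55], [0, 0, 0, 0], [0, 0, 0, 0], [0, 0, 0, 0]]

```text
t: 10.82
ee_pos: [0.5936, 0.1873, 0.3996]
tool_rot: [[0.901, -0.0, -0.433], [0.433, -0.001, 0.901], [-0.001, -1.0, -0.0]]
contact_force: [0.1, -0.0, -0.6]
finger_gap: 0.0489
```

```bash
python3 - <<'E'
from h import *
s=status.read_state(); print(s["ee_pos"],s["tool_rot"][:2,0],s["finger_gap"],s["q"])
p,d,c=cap("wrist"); save("w3",p,1.5); np.savez("w3.npz",p=p,d=d,**c)
E
```

```text
[0.5936292  0.1873261  0.39959186] [0.90149327 0.43279255] 0.04885981313913292 [ 1.28045444e+01  1.10737442e+01  8.18071361e+01 -2.87538464e-02
  8.71536888e+01 -1.28389461e+01]
```

View pics/w3.png

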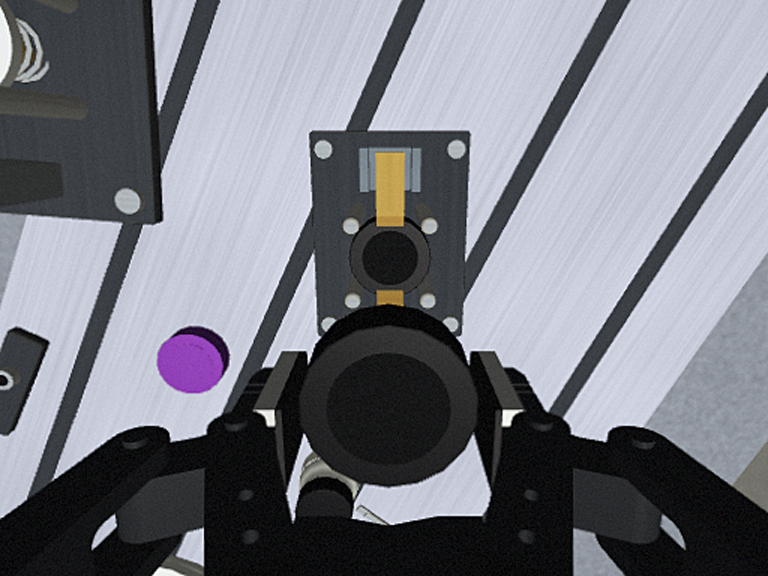

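The rod tops are at about (351,226), (429,226), (353,300), (428,300), and the held blank's top face is around (389,407). Computing both positions now.

```bash
python3 - <<'E'
from h import *
f=np.load("w3.npz"); c={k:f[k] for k in("K","R","t")}; c["k1"]=float(f["k1"]); p,d=f["p"],f["d"]
g=cv2.GaussianBlur(p.max(2),(3,3),0); R=[]
for u,v in [(351,226),(429,226),(353,300),(428,300)]:
    u0,v0=int(u/1.5),int(v/1.5); w=g[v0-8:v0+9,u0-8:u0+9].astype(int); 
    n,l,s,q=cv2.connectedComponentsWithStats((w>165).astype(np.uint8)); i=l[8,8] or 1+s[1:,4].argmax()
    P=onz(c,q[i][0]+u0-8,q[i][1]+v0-8,.088); R.append(P[:2]); print(s[i],(q[i]+[u0-8,v0-8]).round(1),P.round(4),pt(c,d,u0,v0).round(4))
R=np.array(R); print("axis",R.mean(0), "y dir deg",np.degrees(np.arctan2(*(R[0]+R[1]-R[2]-R[3])[::-1])),"diag",np.linalg.norm(R[0]-R[3]),np.linalg.norm(R[1]-R[2]))
# loaded blank top z=.070
def circ(X,r0,z,rad):
    yy,xx=np.nonzero(g<110); P=np.array([pt(c,d,u,v) for u,v in zip(xx,yy)])
    k=(np.hypot(P[:,0]-X[0],P[:,1]-X[1])<rad)&(abs(P[:,2]-z)<.005); zz=np.median(P[k][:,2])
    pts=np.array([onz(c,u,v,zz)[:2] for u,v in zip(xx[k],yy[k])],np.float32); print(k.sum(),cv2.minEnclosingCircle(pts),pts.mean(0),zz)
circ((.592,.187),0,.07,.03); circ((.5936,.187),0,.246,.033)
E
```

```text
[ 4  5  8  8 60] [233.5 150.5] [0.5638 0.1996 0.088 ] [0.564  0.2002 0.0881]
[ 4  5  9  8 60] [286.1 150.5] [0.6036 0.2188 0.088 ] [0.6033 0.2191 0.0879]
[ 4  5  8  8 52] [234.5 200.5] [0.5828 0.1598 0.088 ] [0.5832 0.1599 0.0863]
[ 4  5  9  8 54] [284.9 200.5] [0.6227 0.1789 0.088 ] [0.6226 0.1794 0.0878]
axis [0.59321513 0.18928133] y dir deg 115.57029068811987 diag 0.06242959365737048 0.06253793508396875
2149 ((0.5924205183982849, 0.1865226924419403), 0.029760511592030525) [0.5931736  0.18863373] 0.06920022748439653
11200 ((0.5911539793014526, 0.1923467516899109), 0.03216208517551422) [0.5925739  0.18854553] 0.24540619075783152
```

```bash
python3 - <<'E'
from h import *
f=np.load("w3.npz"); c={k:f[k] for k in("K","R","t")}; c["k1"]=float(f["k1"]); p,d=f["p"],f["d"]
T=np.array([.59363,.18733]); x=np.array([.9015,.4328]); z=np.array([-.4328,.9015])
P=np.array([pt(c,d,u,v) for v in range(200,345) for u in range(190,330)])
k=abs(P[:,2]-.2454)<.003; Q=P[k][:,:2]-T; a,b=Q@x,Q@z
for a0 in (-.016,-.010,-.005,0,.005,.010,.016):
    s=abs(a-a0)<.001; h=np.sqrt(.025**2-a0**2); print(a0,b[s].min().round(4),b[s].max().round(4),"mid",((b[s].min()+b[s].max())/2).round(4),"half",h.round(4))
ax=np.array([.59322,.18928]); print("axis in tool x,z",(ax-T)@x,(ax-T)@z)
E
```

```text
-0.016 -0.0205 0.0193 mid -0.0006 half 0.0192
-0.01 -0.0239 0.0231 mid -0.0004 half 0.0229
-0.005 -0.0251 0.024 mid -0.0005 half 0.0245
0 -0.0252 0.0245 mid -0.0004 half 0.025
0.005 -0.025 0.0237 mid -0.0007 half 0.0245
0.01 -0.0238 0.0223 mid -0.0008 half 0.0229
0.016 -0.02 0.0187 mid -0.0007 half 0.0192
axis in tool x,z 0.00047434499999998383 0.0019353730000000158
```

carry_out:
  moves:
    - [[-0.0006, 0.0025, -0.02, 0], [0, 0, -0.03, 0], [0, 0, -0.03, 0], [0, 0, -0.025, 0], [0, 0, -0.015, 0], [0, 0, -0.01, 0], [0, 0, 0, 0], [0, 0, 0, 0], [0, 0, 0, 0]]

```text
t: 11.62
ee_pos: [0.594, 0.1896, 0.2716]
tool_rot: [[0.902, 0.003, -0.431], [0.431, 0.001, 0.902], [0.003, -1.0, -0.001]]
contact_force: [-0.4, -0.2, 0.1]
finger_gap: 0.0489
```

carry_out:
  moves:
    - [[0, 0, -0.004, 0], [0, 0, -0.004, 0], [0, 0, -0.003, 0], [0, 0, 0, 0], [0, 0, 0, 0], [0, 0, 0, 0]]

```text
t: 12.12
ee_pos: [0.5932, 0.19, 0.2587]
tool_rot: [[0.902, -0.0, -0.432], [0.432, -0.0, 0.902], [-0.0, -1.0, 0.0]]
contact_force: [0.2, 0.0, -0.6]
finger_gap: 0.0489
```

```bash
python3 - <<'E'
from h import *
o=[]
for n in ["scene","side"]:
    p,d,c=cap(n); u,v=map(int,proj(c,[.593,.189,.085])); o.append(cv2.resize(p[v-50:v+50,u-65:u+65],None,fx=3,fy=3,interpolation=cv2.INTER_CUBIC))
save("c4",np.hstack(o))
s=status.read_state(); print(s["ee_pos"],s["contact_force"])
E
```

```text
[0.59330417 0.1899886  0.25887797] [-0.3701801  -0.43497392  0.17107776]
```

View pics/c4.png

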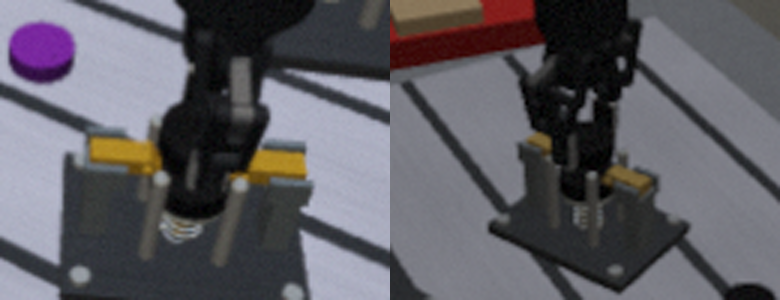

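The crops show the blank between the rods, roughly level and central, with no contact force. Continuing down gently.

carry_out:
  moves:
    - [[0, 0, -0.002, 0], [0, 0, -0.002, 0], [0, 0, -0.001, 0], [0, 0, -0.001, 0], [0, 0, -0.001, 0], [0, 0, 0, 0], [0, 0, 0, 0]]

```text
t: 12.8
ee_pos: [0.5932, 0.1899, 0.2516]
tool_rot: [[0.902, -0.0, -0.431], [0.431, -0.0, 0.902], [-0.0, -1.0, 0.0]]
contact_force: [0.2, 0.1, -0.6]
finger_gap: 0.049
```

carry_out:
  moves:
    - [[0, 0, -0.001, 0], [0, 0, -0.001, 0], [0, 0, 0, 0], [0, 0, 0, 0]]

```text
t: 13.13
ee_pos: [0.5935, 0.1898, 0.2501]
tool_rot: [[0.902, 0.001, -0.431], [0.431, -0.0, 0.902], [0.001, -1.0, -0.0]]
contact_force: [0.5, -1.1, 2.3]
finger_gap: 0.049
```

carry_out:
  moves:
    - [[0, 0, 0, 0], [0, 0, 0, 0], [0, 0, 0, 0], [0, 0, 0, 0], [0, 0, 0, 0], [0, 0, 0, 0], [0, 0, 0.01, 0], [0, 0, 0.02, 0], [0, 0, 0.03, 0], [0, 0, 0.03, 0], [0, 0, 0.03, 0], [0, 0, 0.03, 0], [0, 0, 0, 0], [0, 0, 0, 0], [0, 0, 0, 0]]
  hand: 0.2

```text
t: 14.38
ee_pos: [0.5931, 0.1899, 0.3999]
tool_rot: [[0.902, 0.0, -0.431], [0.431, 0.0, 0.902], [0.0, -1.0, -0.0]]
contact_force: [0.0, -0.4, -0.5]
finger_gap: 0.0682
```

```bash
python3 - <<'E'
from h import *
s=status.read_state(); T=s["ee_pos"]; print(T,s["contact_force"])
p,d,c=cap("wrist"); save("w5",p,1.5)
P=np.array([pt(c,d,u,v) for v in range(0,384) for u in range(512)]); g=p.max(2).ravel()
k=(abs(P[:,2]-.095)<.006)&(np.hypot(P[:,0]-.593,P[:,1]-.189)<.028)&(g<90); Q=P[k]
print(k.sum(),cv2.minEnclosingCircle(Q[:,:2].astype(np.float32)),Q.mean(0)); A=np.c_[Q[:,:2]-Q[:,:2].mean(0),np.ones(len(Q))]; print("slopes",np.linalg.lstsq(A,Q[:,2],rcond=None)[0])
E
```

```text
[0.59309956 0.18991477 0.39993096] [ 0.03517505 -0.41166263 -0.53181863]
2681 ((0.593545138835907, 0.18900620937347412), 0.025079775601625443) [0.59300058 0.18997984 0.09602605]
slopes [-0.00115862  0.00325195  0.09602605]
```

View pics/w5.png

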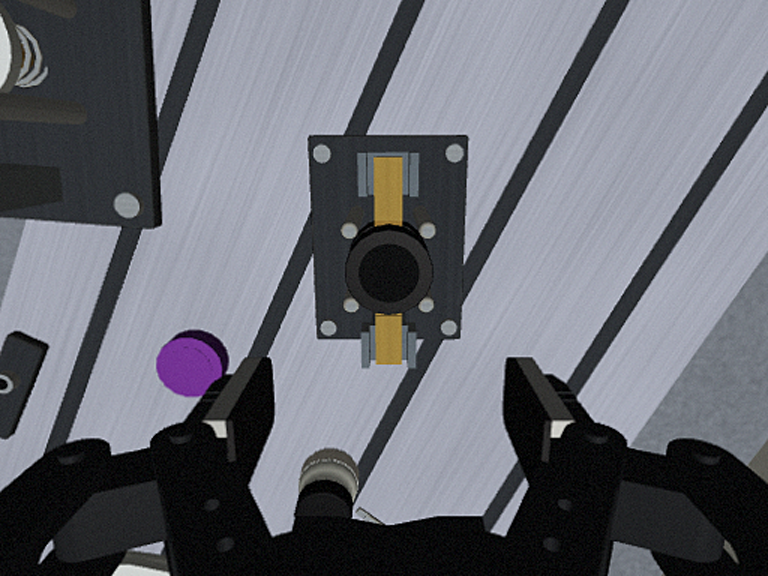

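The blank lies flat in the mouth: wrist view centre (388,271), top at 96 mm, slope <0.004. Now shutting the gripper and pressing.

carry_out:
  moves:
    - [[0, 0, 0, 0], [0, 0, 0, 0], [0, 0, 0, 0], [0, 0, 0, 0], [0, 0, 0, 0], [0, 0, 0, 0], [0, 0, -0.02, 0], [0, 0, -0.03, 0], [0, 0, -0.03, 0], [0, 0, -0.02, 0], [0, 0, -0.01, 0], [0, 0, -0.01, 0], [0, 0, 0, 0], [0, 0, 0, 0], [0, 0, 0, 0]]
  hand: 1

```text
t: 15.68
ee_pos: [0.594, 0.1901, 0.2816]
tool_rot: [[0.902, 0.003, -0.431], [0.431, 0.001, 0.902], [0.003, -1.0, -0.001]]
contact_force: [0.5, -1.0, 0.7]
finger_gap: 0.0004
```

carry_out:
  moves:
    - [[0, 0, -0.003, 0], [0, 0, -0.003, 0], [0, 0, -0.002, 0], [0, 0, -0.002, 0], [0, 0, -0.002, 0], [0, 0, 0, 0], [0, 0, 0, 0]]

```text
t: 16.27
ee_pos: [0.5934, 0.19, 0.268]
tool_rot: [[0.902, 0.001, -0.431], [0.431, 0.0, 0.902], [0.001, -1.0, -0.0]]
contact_force: [1.0, -0.2, 1.7]
finger_gap: 0.0
```

carry_out:
  moves:
    - [[0, 0, -0.002, 0], [0, 0, -0.002, 0], [0, 0, -0.002, 0], [0, 0, -0.002, 0], [0, 0, -0.002, 0], [0, 0, 0, 0]]

```text
t: 16.77
ee_pos: [0.5946, 0.1896, 0.261]
tool_rot: [[0.902, 0.005, -0.431], [0.431, -0.0, 0.902], [0.004, -1.0, -0.002]]
contact_force: [-1.3, -4.6, 14.9]
finger_gap: 0.0
```

carry_out:
  moves:
    - [[0, 0, -0.002, 0], [0, 0, -0.002, 0], [0, 0, -0.002, 0], [0, 0, -0.002, 0], [0, 0, -0.002, 0], [0, 0, -0.002, 0], [0, 0, 0, 0]]

```text
t: 17.35
ee_pos: [0.5941, 0.1899, 0.2467]
tool_rot: [[0.902, 0.003, -0.431], [0.431, 0.0, 0.902], [0.003, -1.0, -0.001]]
contact_force: [2.1, 0.3, 4.4]
finger_gap: 0.0
```

carry_out:
  moves:
    - [[0, 0, -0.002, 0], [0, 0, -0.002, 0], [0, 0, -0.002, 0], [0, 0, -0.001, 0], [0, 0, 0, 0], [0, 0, 0, 0], [0, 0, 0, 0]]

```text
t: 17.93
ee_pos: [0.5941, 0.19, 0.24]
tool_rot: [[0.902, 0.003, -0.431], [0.431, 0.0, 0.902], [0.003, -1.0, -0.001]]
contact_force: [2.6, -1.0, 6.7]
finger_gap: -0.0001
```

carry_out:
  moves:
    - [[0, 0, -0.001, 0], [0, 0, -0.001, 0], [0, 0, 0, 0], [0, 0, 0, 0], [0, 0, 0, 0], [0, 0, 0, 0]]

```text
t: 18.43
ee_pos: [0.5941, 0.19, 0.2381]
tool_rot: [[0.902, 0.003, -0.431], [0.431, 0.0, 0.902], [0.003, -1.0, -0.001]]
contact_force: [2.7, 0.1, 7.2]
finger_gap: 0.0
```

carry_out:
  moves:
    - [[0, 0, 0.003, 0], [0, 0, 0.005, 0], [0, 0, 0.01, 0], [0, 0, 0.02, 0], [0, 0, 0.03, 0], [0, 0, 0.03, 0], [0, 0, 0.03, 0], [0, 0, 0.034, 0], [0, 0, 0, 0], [0, 0, 0, 0], [0, 0, 0, 0], [0, 0, 0, 0], [0, 0, 0, 0]]

```text
t: 19.52
ee_pos: [0.5927, 0.1898, 0.3965]
tool_rot: [[0.902, -0.004, -0.431], [0.431, -0.001, 0.902], [-0.004, -1.0, 0.001]]
contact_force: [0.2, 0.0, -0.2]
finger_gap: 0.0
```

```bash
python3 - <<'E'
from h import *
from m import blobs
s=status.read_state(); print(s["t"],s["ee_pos"],s["contact_force"])
p,d,c=cap("wrist"); save("w6",p,1.5)
P=np.array([pt(c,d,u,v) for v in range(0,384) for u in range(512)]); g=p.max(2).ravel()
k=(abs(P[:,2]-.07)<.006)&(np.hypot(P[:,0]-.593,P[:,1]-.189)<.026)&(g<90); Q=P[k]
print(k.sum(),Q.mean(0),Q[:,2].std()); A=np.c_[Q[:,:2]-Q[:,:2].mean(0),np.ones(len(Q))]; print("slopes",np.linalg.lstsq(A,Q[:,2],rcond=None)[0])
ax=np.array([.5932,.1893]); y=np.array([-.4318,.902])
for s_,q,m in blobs(p,"brass"):
    B=P[m.ravel()]; b=(B[:,:2]-ax)@y; z=B[:,2]; print("brass",s_[4],q.round(0),"y range",np.percentile(b,[1,99]).round(4),"z",np.percentile(z,[2,98]).round(3), "nose", b[abs(b).argsort()[:5]].round(4))
E
```

```text
19.5167 [0.59270538 0.18984635 0.39653776] [ 0.18334905  0.03882811 -0.19679901]
2105 [0.59420192 0.1897919  0.06919626] 0.0007653035909987377
slopes [ 0.00259687 -0.00155766  0.06919626]
brass 933 [260. 129.] y range [0.0197 0.0618] z [0.073 0.083] nose [0.0195 0.0195 0.0195 0.0196 0.0196]
brass 596 [260. 214.] y range [-0.0486  0.0118] z [0.071 0.083] nose [0.0114 0.0116 0.0116 0.0117 0.0118]
```

View pics/w6.png

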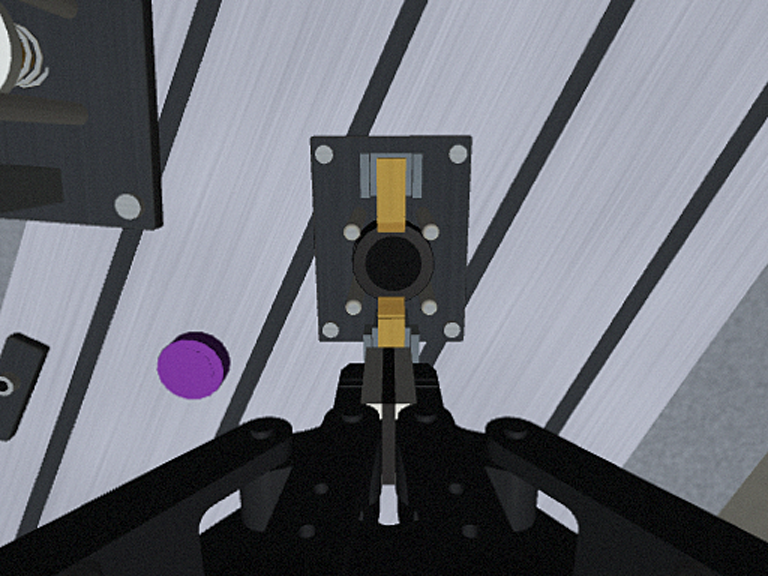

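```bash
python3 - <<'E'
from h import *
from m import blobs
p,d,c=cap("wrist"); ax=np.array([.5932,.1893]); y=np.array([-.4318,.902])
for s_,q,m in blobs(p,"brass"):
    ys,xs=np.nonzero(m); B=np.array([pt(c,d,u,v) for u,v in zip(xs,ys)]); b=(B[:,:2]-ax)@y
    k=(B[:,2]>.068)&(B[:,2]<.086); print(s_[4],k.sum(),"nose",np.sort(abs(b[k]))[[0,5,15,30]].round(4),"rows",ys[k].min(),ys[k].max())
C=np.array([.555,-.2575])
for n in ["side","scene"]:
    p,d,c=cap(n)
    for k in ["red","yellow","green"]:
        for s,q,m in blobs(p,k):
            P=onz(c,*q,.046)[:2]-C
            if np.hypot(*P)<.14: print(n,k,s[4],np.hypot(*P).round(3))
    for X in ([.634,-.014,.056],[.378,-.044,.012]):
        u,v=proj(c,X); print(n,pt(c,d,u,v).round(3),end=" ")
E
```

```text
937 930 nose [0.0193 0.0197 0.0207 0.0219] rows 105 154
582 562 nose [0.0207 0.0209 0.0213 0.0219] rows 198 230
side yellow 199 0.065
side yellow 98 0.071
side green 17 0.066
side [ 0.636 -0.011  0.053] side [ 0.378 -0.045  0.013] scene red 21 0.094
scene yellow 262 0.067
scene [ 0.633 -0.015  0.054] scene [ 0.378 -0.044  0.012]
```

Both catch noses measure about 20 mm from the axis, so they are shut. Handing in.

```bash
python3 -c "
from station import finish_job; print(finish_job())"
```

```text
the job is handed in; nothing more can be done
None
```

I turned the carousel about 127° by one of its pegs, which brought the black blank into the open side. I then set the blank flat in the mouth of the small magazine, pressed it home with the shut gripper, lifted clear and handed the job in at about 20 s. No verdict was reported.

**Window:** the black blank measured about 3 to 6 mm from the window point.

**Pressing:** I read about 15 N at first, then 4 to 7 N.

**Seating:** the blank's top measured 69.2 mm, the same reading the first loaded blank gave (nominal 70 mm). It is level within 0.003 rad and about 1 mm off the axis.

**Catches:** both noses measured about 20 mm from the axis, so both are shut. A first reading of catch_b disagreed because of stray pixels at other heights. It came right once those were left out.

**Left alone:** the coloured blanks are on the carousel, seen through the cover. The colour masks caught red and green only partly, so their radii (94 and 66 mm) are rough. The jar and clamp are where they were. I did not re-measure the screwdriver, but the arm never went near it.

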